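Put the spice tins and jars back where they belong

ROBOT

A 6-joint arm with a two-finger parallel gripper is mounted at the origin on the work surface. World frame = base frame: x ahead of the robot, y to its left, z up, the work surface at z = 0. Lengths are in m, angles in degrees, forces in N, time in s.
With the tool pointing down it reaches from about 0.425 to 0.95 m from the base axis. Payload 3.5 kg.
Tool frame: the origin (TCP) lies at the very end of the fingers, on their centre line; the grasp point (between the pads) lies 19 mm behind it; z points along the fingers, y is the line along which they close (so a half turn about z gives the same grasp; the last joint's range is limited). The gripper opens to 85 mm and grips with 20 to 120 N. Pads are 22 mm wide; open, the fingers measure 114 mm over their backs; the gripper's body (76 mm by 85 mm) begins 54 mm behind the grasp point. The pads swing forward as they close: fully open they stand 13 mm farther back than shut.
Start: joints at [-83.48, 16.404, 90.338, -0, 73.258, -8.594], TCP at [0.176, -0.652, 0.231] pointing down, gripper open.
Joint ranges: [-158.93, 158.93], [-51.34, 127.21], [12.03, 142.37], [-87.48, 267.48], [13.55, 161.25], [-162.69, 162.69]. Speed limits (degrees/s): [159.86, 159.86, 180, 180, 180, 180].

INTERFACE

Orientations are given as [roll, pitch, yaw] about the fixed x, y, z axes, in that order (R = Rz(yaw) Ry(pitch) Rx(roll)).
In Python, from bench import robot, viewer gives the robot as it stands. Calls block until the motion is done:
- robot.move_ptp(position, orientation): joint-space move of the TCP to a pose.
- robot.servo_line(position, rotation=None, vel=0.15): straight line of the TCP; rotation=None keeps the orientation; vel is the mean speed in m/s.
- robot.movej(angles): joint-space move.
- robot.let_go() and robot.close_gripper(squeeze=None): open the fingers fully, or close them until they stop; squeeze is the grip in N (None keeps the last).
- robot.hold(seconds).
- robot.inverse_kinematics(position, orientation): joint angles nearest the present ones, or None.
- viewer.snapshot(name): name is "side" or "top"; returns the picture (420x560x3 uint8, red, green, blue); there is no depth.
- viewer.camera_model(name): a dict with "fx", "fy", "cx", "cy" (pixels), "pose" (4x4, takes a point from camera to world coordinates). Camera axes: x right, y down, z forward; pixel columns grow to the right and rows downward; lengths in m; the calibration is good to about 2 mm. A picture is of the moment at which its call begins. camera_model takes no time and is no camera call.
A pose or a line that the arm cannot do raises robot.IKError and nothing moves.
- robot.finish_job(): hands the job in; it is judged then, once.
Readings, each from a call of its own:
- robot.current_clock(): time.
- robot.current_joint_pos(): joint angles.
- robot.current_dq(): joint speeds.
- robot.current_effort(): joint torques, N m.
- robot.current_ee_pos(): TCP position.
- robot.current_eef_rot(): TCP orientation.
- robot.current_ft_force(): force on the tool from outside, world axes, zero at the start.
- robot.current_wrist_torque(): the same for the moment, N m.
- robot.current_width(): finger opening in m.
- robot.current_finger_force(): force on a finger pad.
Only numpy, scipy, OpenCV 4.12 (cv2) and the standard library are available. Lean on these libraries where they do the work, as an engineer would, in place of code of your own. Each camera call takes 0.05 s, during which the arm holds its last target. There are 200 camera calls.

TASK

Tidy the shelf after cooking: stand the spice tins in the aluminium caddy, the squat tin in the wide bay and the two slim tins in the narrow bays, one to a bay, and stand both red-lidded glass jars side by side on the floor of the wooden tray. Set everything down upright rather than dropping it, and leave the mug and the measuring cup where they are.

Things in the scene. Friction and masses are not known exactly. Their poses are not given: they have to be found in the camera images.
- slim_a: one of two identical slim round aluminium spice tins: 44 mm diameter, 88 mm tall, the top 18 mm a knurled steel twist cap of 42 mm; about 90 g. Origin: centre of its underside, z up its axis. Stands on the shelf at the start; grip it from above near its top.
- slim_b: one of two identical slim round aluminium spice tins: 44 mm diameter, 88 mm tall, the top 18 mm a knurled steel twist cap of 42 mm; about 90 g. Origin: centre of its underside, z up its axis. Stands on the shelf at the start; grip it from above near its top.
- squat: the squat round aluminium spice tin: 66 mm diameter, 56 mm tall, the top 18 mm a knurled steel twist cap of 64 mm (screwed tight: the place to grip from above); about 120 g. Origin: centre of its underside, z up its axis. Stands on the shelf at the start.
- jar_a: one of two identical empty glass jars with red screw lids: glass 66 mm diameter to 62 mm up, shoulder to 71 mm, lid 62 mm diameter from 71 to 90 mm, the top; about 200 g. Origin: centre of its underside, z up its axis. Stands on the shelf at the start; grip it from above by the lid, which is screwed tight.
- jar_b: one of two identical empty glass jars with red screw lids: glass 66 mm diameter to 62 mm up, shoulder to 71 mm, lid 62 mm diameter from 71 to 90 mm, the top; about 200 g. Origin: centre of its underside, z up its axis. Stands on the shelf at the start; grip it from above by the lid, which is screwed tight.
- caddy: open aluminium caddy, fixed, 86 (x) by 210 (y) outside, walls 2 thick, rim 31 high, floor 4 above the shelf (mm). Two cross walls make three bays in a row along y, each 82 long in x: the wide bay, 82 in y, centred at y = +62; narrow bays, 60 in y, at y = -11 and -73. Wire handles 44 wide, 53 high stand on both end walls. Origin: centre of underside, z up. Empty at the start.
- tray: open wooden tray, fixed, 110 (x) by 200 (y) outside, walls 8 thick and 22 high, floor 8 above the shelf, inside 94 by 184 (mm), no divisions: room for two jars side by side along y (say at y = +45 and -45). Origin: centre of its underside, z up. Empty at the start.
- mug: beige ceramic mug, 82 mm diameter, 92 mm tall, handle at its +y side; a bystander standing beyond one end of the work. Origin: centre of its underside.
- cup: yellow plastic measuring cup, 82 mm across the rim, 62 mm tall, flat handle to its +x reaching 114 mm from its axis; a bystander. Origin: centre of its underside.
There are look-alikes about, which are no part of the job. What is shaped like the jar_b but black, blue or yellow is not meant.

How it is judged:
By the outcome, as a careful person would: the job done as asked, in the order asked, and still so for the second after the job is handed in, with the robot touching nothing.
It also fails if it takes over 109 s, if anything falls off the work surface, if the arm or the gripper's body presses on something with over 40 N, if the wrist force passes 120 N, or if a joint passes its speed limit or range.

## Working session

There is one attempt and no reset: what is moved stays moved. The work goes in short steps, each a Python script; the robot and the scene stay as the last script left them, time stands still between calls to the robot, and variables do not carry over. Pictures are saved under pics/ and viewed, at most 14 in all, crops included, and the job is handed in when it is done.

```bash
ls; mkdir -p pics; python3 - <<'E'
from bench import robot, viewer
import cv2,numpy as np
np.set_printoptions(precision=4,suppress=True)
for n in("side","top"):
    cv2.imwrite(f"pics/{n}0.png",viewer.snapshot(n)[:,:,::-1]); print(viewer.camera_model(n))
print(robot.current_clock(),robot.current_eef_rot(),robot.current_width())
E
```

```text
pics
{'fx': 471.72915105773785, 'fy': 471.72915105773785, 'cx': 274.1229753984067, 'cy': 208.11361456954194, 'pose': array([[-0.8536, -0.3618,  0.3747, -0.0947],
       [-0.5208,  0.6034, -0.6039,  0.8275],
       [-0.0076, -0.7106, -0.7035,  1.0311],
       [ 0.    ,  0.    ,  0.    ,  1.    ]])}
{'fx': 486.7324543928787, 'fy': 486.7324543928787, 'cx': 269.73221783303666, 'cy': 206.30174903159065, 'pose': array([[-0.0137, -0.9754,  0.2201,  0.1261],
       [-0.9999,  0.0122, -0.0084,  0.012 ],
       [ 0.0056, -0.2202, -0.9754,  1.4186],
       [ 0.    ,  0.    ,  0.    ,  1.    ]])}
0.1 [-179.8739   -0.0184   15.1146] 0.08523207664828433
```

View pics/top0.png

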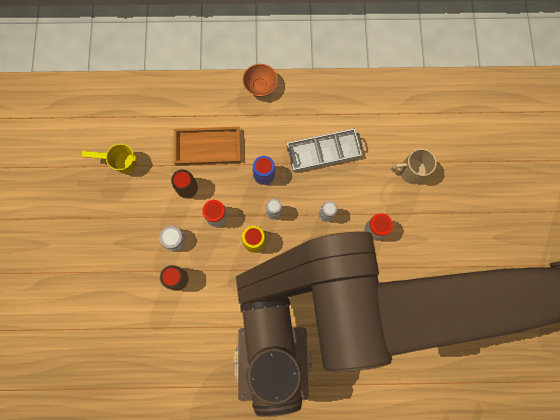

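View pics/side0.png

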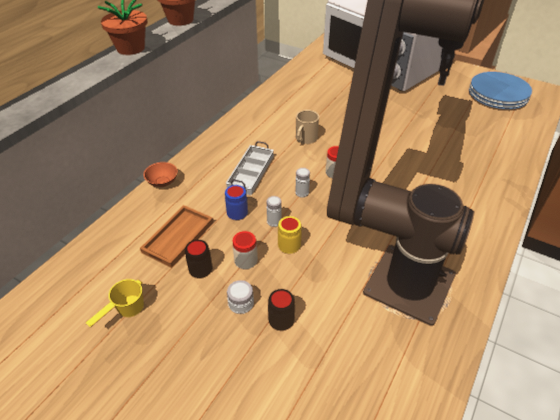

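The top view shows these candidates:
- **Jar shapes with red lids:** (214,211) clear, (381,225) clear, (183,182) black, (173,277) black, (264,168) blue and (254,237) yellow. The two clear-bodied ones fit "glass jar". In the side view they are at (245,250) and about (336,160).
- **Tins:** the slim ones are at (274,208) and (329,211), the squat one at (171,238).
- **Places:** the tray is at (208,146) and the caddy at (327,150), with its wide bay still to be identified.

I'll confirm these in enlarged crops.

```bash
python3 - <<'E'
import cv2
a=cv2.imread("pics/top0.png")[120:300,150:410]; cv2.imwrite("pics/topc.png",cv2.resize(a,None,fx=3,fy=3,interpolation=cv2.INTER_CUBIC))
a=cv2.imread("pics/side0.png")[130:330,130:360]; cv2.imwrite("pics/sidec.png",cv2.resize(a,None,fx=3,fy=3,interpolation=cv2.INTER_CUBIC))
E
```

```text
(no output)
```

View pics/topc.png

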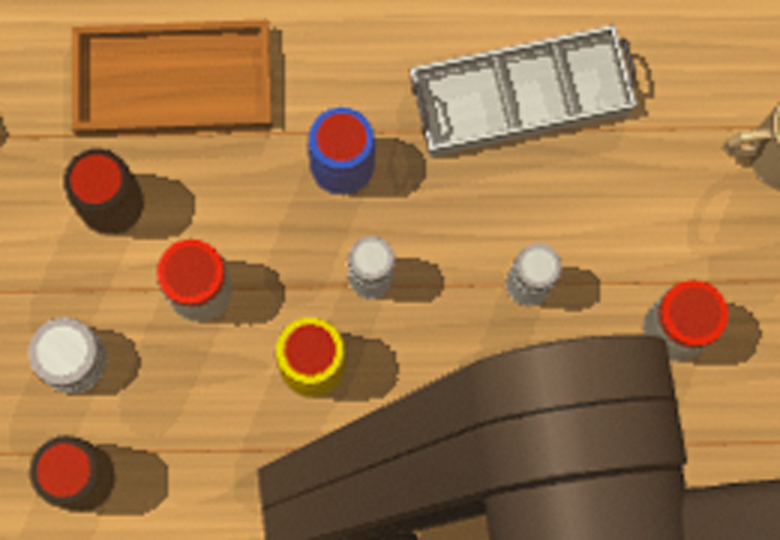

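View pics/sidec.png

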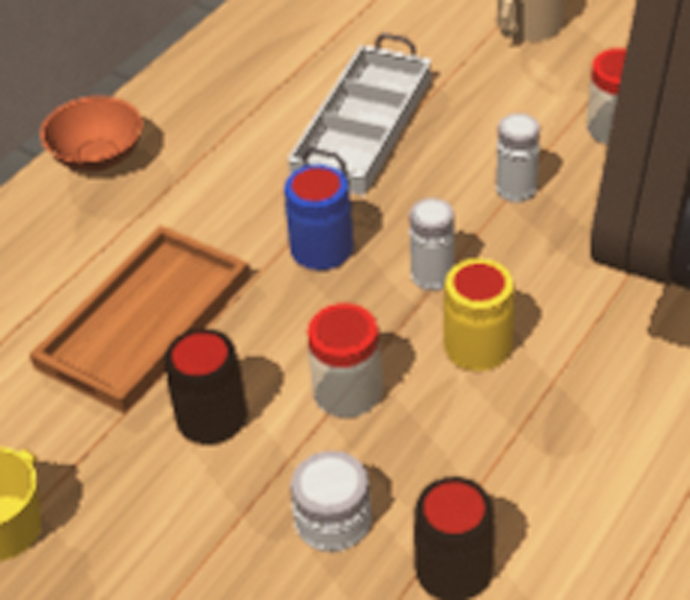

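The crops confirm it. The glass jars with red lids are at top (214,211) and (381,225). The black, blue and yellow ones are look-alikes. The wide bay is at the left (+y) end of the caddy. The arm partly hides jar_b in the side view, so I'll measure that one later.

```bash
cat > h.py <<'E'
import cv2,numpy as np
from bench import robot, viewer
np.set_printoptions(precision=4,suppress=True)
CAM={n:viewer.camera_model(n) for n in("side","top")}
def ray(n,uv):
    m=CAM[n];P=np.array(m["pose"])
    d=P[:3,:3]@[(uv[0]-m["cx"])/m["fx"],(uv[1]-m["cy"])/m["fy"],1]
    return P[:3,3],d/np.linalg.norm(d)
def plane(n,uv,z):
    o,d=ray(n,uv);return o+d*(z-o[2])/d[2]
def tri(uvs,uvt):
    (a,d),(b,e)=ray("side",uvs),ray("top",uvt)
    t=np.linalg.lstsq(np.c_[d,-e],b-a,rcond=None)[0]
    p,q=a+d*t[0],b+e*t[1];return (p+q)/2,np.linalg.norm(p-q)
def mask(img,kind):
    h,s,v=cv2.split(cv2.cvtColor(img,cv2.COLOR_BGR2HSV))
    if kind=="red":m=((h<6)|(h>174))&(s>190)&(v>120)
    if kind=="cap":m=(s<40)&(v>185)
    if kind=="metal":m=(s<45)&(v>60)
    if kind=="tray":m=(h>5)&(h<14)&(s>140)&(v>70)
    return m.astype(np.uint8)
def comp(img,kind,near,close=0,open_=0):
    m=mask(img,kind)
    if close:m=cv2.morphologyEx(m,cv2.MORPH_CLOSE,np.ones((close,close)))
    if open_:m=cv2.morphologyEx(m,cv2.MORPH_OPEN,np.ones((open_,open_)))
    cs=cv2.findContours(m,cv2.RETR_EXTERNAL,cv2.CHAIN_APPROX_NONE)[0]
    cs=[c for c in cs if len(c)>15]
    return max(cs,key=lambda c:cv2.pointPolygonTest(c,near,True))
def snap(n):return viewer.snapshot(n)[:,:,::-1].copy()
E
python3 - <<'E'
from h import *
S,T=cv2.imread("pics/side0.png"),cv2.imread("pics/top0.png")
ob={"squat":("cap",(240,291),(171,237)),"slim1":("cap",(274,202),(274,206)),"slim2":("cap",(303,174),(329,208)),"jar1":("red",(245,240),(214,210))}
for k,(kind,s,t) in ob.items():
    r=[]
    for img,uv in((S,s),(T,t)):
        c=comp(img,kind,uv);e=cv2.fitEllipse(cv2.convexHull(c));r.append(e);cv2.ellipse(img,e,(255,0,255),1)
    print(k,*tri(r[0][0],r[1][0]),[np.round(e[0]+e[1],1) for e in r], plane("top",r[1][0],{"squat":.056,"jar1":.09}.get(k,.088)))
for k,s,t,op in(("metal",(252,170),(327,150),7),("tray",(178,235),(208,146),5)):
    r=[]
    for img,uv in((S,s),(T,t)):
        c=comp(img,k,uv,5,op);h=cv2.convexHull(c);q=cv2.approxPolyN(h,4)[0] if True else 0
        cv2.polylines(img,[q.astype(int)],1,(255,0,255),1);r.append(q.astype(float));print(k,q.tolist(),cv2.contourArea(c))
    # match corners via top-ray onto rim plane
    z=.031 if k=="metal" else .022
    w=[plane("side",p,z)[:2] for p in r[0]]
    P=[]
    for p in r[1]:
        x=plane("top",p,z);i=np.argmin([np.linalg.norm(x[:2]-y) for y in w]);print(x,*tri(r[0][i],p))
a=cv2.resize(T[120:300,150:410],None,fx=3,fy=3);b=cv2.resize(S[130:330,130:360],None,fx=2.6,fy=2.6)
cv2.imwrite("pics/o_t.png",a);cv2.imwrite("pics/o_s.png",b)
E
```

```text
squat [0.3487 0.2825 0.0526] 0.0006612503931082437 [array([239.2, 290.2,  19.1,  23.7]), array([170.6, 237.1,  18.4,  18.8])] [0.3478 0.2817 0.056 ]
slim1 [ 0.4278 -0.01    0.0859] 0.0019023872312787936 [array([273.5, 200.3,   8.1,  12.9]), array([273.3, 205.6,  11.2,  11.4])] [ 0.4283 -0.0097  0.088 ]
slim2 [ 0.4189 -0.1666  0.0849] 0.001611060007188973 [array([302.4, 171.6,   7.2,  11.8]), array([329.1, 208.1,  10.9,  11.8])] [ 0.419  -0.1659  0.088 ]
jar1 [0.4178 0.1595 0.0796] 0.0018795380397896137 [array([243.8, 240.9,  20.1,  22.6]), array([213.1, 210.3,  20.9,  21.7])] [0.4164 0.1587 0.09  ]
metal [[276, 150], [251, 193], [226, 183], [250, 145]] 1101.0
metal [[361, 155], [292, 170], [292, 141], [357, 128]] 1780.0
[ 0.5933 -0.2757  0.031 ] [ 0.5878 -0.2777  0.0298] 0.01208108954157502
[ 0.549  -0.0677  0.031 ] [ 0.5524 -0.0702  0.0086] 0.006926650259110576
[ 0.6401 -0.0699  0.031 ] [ 0.6487 -0.0718  0.0051] 0.0019922664862774037
[ 0.6795 -0.2683  0.031 ] [ 0.6854 -0.2715  0.0154] 0.0006846199862792308
tray [[219, 220], [171, 267], [138, 250], [183, 205]] 2154.0
tray [[277, 95], [243, 95], [243, 70], [277, 53]] 854.5
[ 0.7948 -0.0275  0.022 ] [ 0.8608 -0.0407 -0.1648] 0.04526615337809524
[0.796 0.078 0.022] [ 0.7706  0.0652 -0.0181] 0.0849852768687137
[0.8808 0.0778 0.022 ] [ 0.8162  0.0576 -0.0184] 0.1574637906017583
[ 0.9386 -0.0299  0.022 ] [ 0.948  -0.0557 -0.1688] 0.1807079920061888
```

View pics/o_t.png

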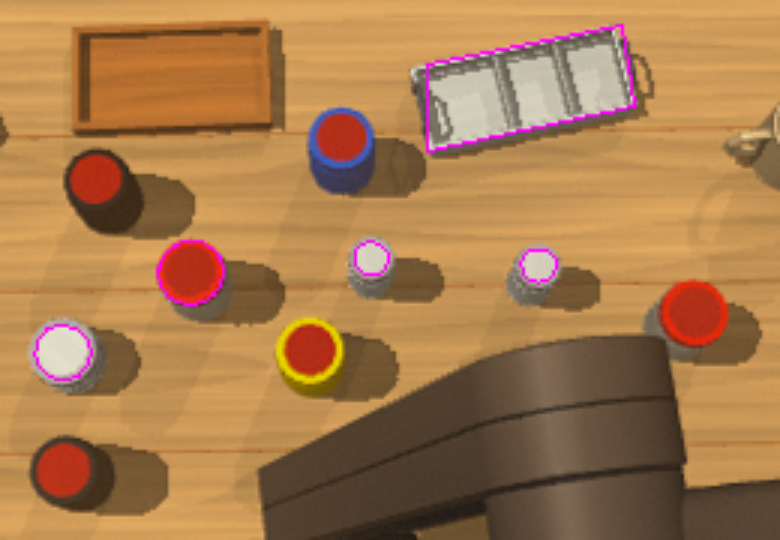

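View pics/o_s.png

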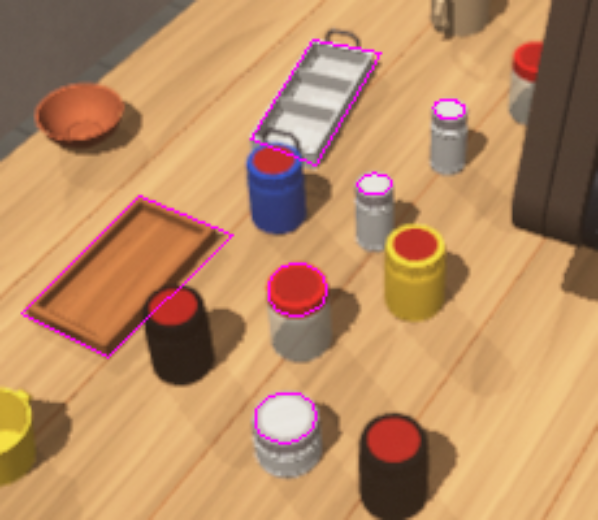

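The overlay shows good fits on the tin caps and the jar lid. The caddy mask misses its dark left corner in the top view (about (288,143)), and the tray mask jumped to the terracotta bowl. I'll fix the masks.

```bash
python3 - <<'E'
from h import *
S,T=cv2.imread("pics/side0.png"),cv2.imread("pics/top0.png")
H={"top":cv2.cvtColor(T,cv2.COLOR_BGR2HSV),"side":cv2.cvtColor(S,cv2.COLOR_BGR2HSV)}
for n,l in(("top",[(208,146),(177,146),(208,129),(208,160),(160,165),(250,165),(289,145),(292,150),(290,165),(327,164),(365,150)]),("side",[(178,235),(205,225),(160,226),(165,262),(120,210),(240,165),(226,183),(262,172)])):
    for u,v in l: print(n,(u,v),H[n][v,u],end=";")
print()
def tr(img,lo,hi): return cv2.inRange(cv2.cvtColor(img,cv2.COLOR_BGR2HSV),lo,hi)
vis=[]
for n,img,roi_t,roi_c in(("top",T,(165,115,85,55),(280,120,95,60)),("side",S,(135,198,90,75),(215,138,65,62))):
    for k,(x,y,w,h) in(("tray",roi_t),("caddy",roi_c)):
        hsv=H[n][y:y+h,x:x+w]
        m=(hsv[...,1]>165)&(hsv[...,0]<16) if k=="tray" else (hsv[...,1]<70)
        m=cv2.morphologyEx(m.astype(np.uint8),cv2.MORPH_CLOSE,np.ones((3,3)))
        vis.append(cv2.resize(np.hstack([img[y:y+h,x:x+w],cv2.merge([m*255]*3)]),(390,290),interpolation=0))
cv2.imwrite("pics/m.png",np.vstack([np.hstack(vis[:2]),np.hstack(vis[2:])]))
E
```

```text
top (208, 146) [ 14 189 181];top (177, 146) [ 14 173  93];top (208, 129) [ 14 188 175];top (208, 160) [ 14 189 185];top (160, 165) [ 15 173 177];top (250, 165) [ 17 142 198];top (289, 145) [ 21  44 117];top (292, 150) [ 21  46 112];top (290, 165) [ 17 144 196];top (327, 164) [ 16  61 101];top (365, 150) [ 17 141 215];side (178, 235) [ 12 167 197];side (205, 225) [ 12 166 149];side (160, 226) [ 17 122 232];side (165, 262) [ 12 168 120];side (120, 210) [ 16 122 224];side (240, 165) [ 14  35 110];side (226, 183) [ 17  49 209];side (262, 172) [ 14  36 105];
```

View pics/m.png

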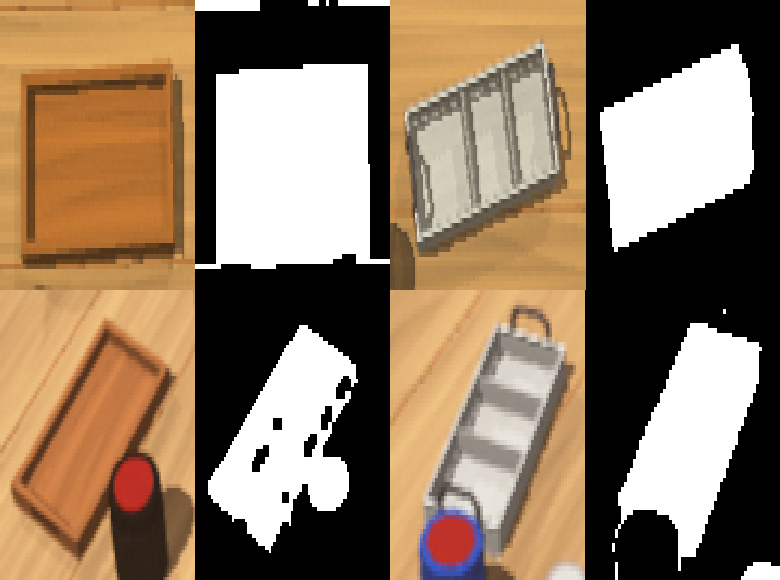

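The top-view masks are clean. In the top view the caddy's far rim corners are at about (287,142) and (354,129), and the tray's at about (175,129) and (240,127). In the side view they are at (228,182), (252,145.5) and (141,249), (183.5,206). I'll refine these, triangulate them and fit the known outlines.

```bash
python3 - <<'E'
from h import *
S,T=cv2.imread("pics/side0.png"),cv2.imread("pics/top0.png")
# corners order: (+x,+y),(+x,-y),(-x,-y),(-x,+y)
C={"caddy":([(227.7,182.2),(251.7,145.5),(273.3,149.8),(250.7,188)],[(287.3,142.4),(354,128.7),(362.5,154),(292.7,169.3)],.086,.21,.031),
"tray":([(141,249.2),(183.5,205.8),(213.5,219.2),(172,264.7)],[(174.6,129.2),(240,127.3),(240.4,160.5),(174.6,162.6)],.11,.2,.022)}
for k,(s,t,a,b,z) in C.items():
    R=[tri(p,q) for p,q in zip(s,t)];P=np.array([r[0] for r in R]);print(k,"tri\n",np.c_[P,[r[1] for r in R]])
    M=np.array([(a,b),(a,-b),(-a,-b),(-a,b)])/2
    for nm,Q in(("tri",P[:,:2]),("top",np.array([plane("top",q,z)[:2] for q in t])),("side",np.array([plane("side",q,z)[:2] for q in s]))):
        c=Q.mean(0);U,_,V=np.linalg.svd(M.T@(Q-c));Rm=(U@V).T
        print(nm,c,"yaw",np.degrees(np.arctan2(Rm[1,0],Rm[0,0])),"res mm",1e3*np.linalg.norm(M@Rm.T+c-Q,axis=1))
# inner dark disc of jar lid
for img,n,uv in((S,"side",(244,240)),(T,"top",(213,210))):
    h,sat,v=cv2.split(cv2.cvtColor(img,cv2.COLOR_BGR2HSV));print(n,v[uv[1]-14:uv[1]+15,uv[0]])
m=lambda img,uv:(lambda L:cv2.fitEllipse(cv2.convexHull(max(cv2.findContours(L,0,1)[0],key=lambda c:cv2.pointPolygonTest(c,uv,True)))))(((mask(img,"red")>0)&(img[...,2]<222)).astype(np.uint8))
e=m(S,(244,238)),m(T,(213,210));print(e,tri(e[0][0],e[1][0]))
e=cv2.fitEllipse(cv2.convexHull(comp(T,"red",(381,225))));print("jar_b",e,plane("top",e[0],.09))
for k,p in(("squat",[.348,.282,.035]),("slim1",[.428,-.01,.067]),("slim2",[.419,-.166,.067]),("jar1",[.416,.159,.066])):
    for y in range(-180,180,30):
        q=robot.inverse_kinematics(p,[180,0,y]);print(k,y,None if q is None else np.round(q,0)) if y%60==0 else 0
E
```

```text
caddy tri
 [[ 0.6329 -0.0572  0.0281  0.008 ]
 [ 0.6755 -0.2615  0.0251  0.0084]
 [ 0.5975 -0.2829  0.0219  0.0041]
 [ 0.5501 -0.0703  0.0302  0.0026]]
tri [ 0.614 -0.168] yaw 12.17847907412036 res mm [1.3379 2.6543 4.6466 4.0754]
top [ 0.6152 -0.1662] yaw 11.890611433395836 res mm [1.0303 1.8677 3.0508 2.5012]
side [ 0.6075 -0.1633] yaw 11.393230030619744 res mm [4.0318 4.7415 3.3968 3.6999]
tray tri
 [[0.688  0.2876 0.0112 0.0039]
 [0.6939 0.0879 0.0116 0.0004]
 [0.5844 0.0856 0.0096 0.006 ]
 [0.5799 0.2843 0.0085 0.0075]]
tri [0.6365 0.1864] yaw 1.5007961925028404 res mm [0.903  0.2827 0.6845 1.0882]
top [0.6344 0.1858] yaw 1.1685165622335547 res mm [1.7622 1.9448 2.3575 2.1633]
side [0.6259 0.1933] yaw 1.8345847781492317 res mm [2.0615 2.0081 2.7289 1.0925]
side [210 211 212 212 213 227 226 190 189 190 190 189 190 190 190 189 188 189
 190 195 221 233 206 152 149 155 163 157 144]
top [196 198 203 188 233 226 178 181 182 179 179 180 180 179 179 181 180 180
 180 180 182 179 196 237 230 131 112 109 107]
(((243.95762634277344, 241.70664978027344), (18.472192764282227, 22.1379604339599
[... 572 characters left out ...]
 [ -15.   -3.  131.    0.   52. -105.]
slim1 -120 None
slim1 -60 [-15.  -3. 131.  -0.  52. 135.]
slim1 0 [-15.  -3. 131.  -0.  52.  75.]
slim1 60 [-15.  -3. 131.  -0.  52.  15.]
slim1 120 [-15.  -3. 131.   0.  52. -45.]
slim2 -180 [ -35.   -0.  128.    0.   52. -125.]
slim2 -120 None
slim2 -60 [-35.  -0. 128.  -0.  52. 115.]
slim2 0 [-35.  -0. 128.  -0.  52.  55.]
slim2 60 [-35.  -0. 128.  -0.  52.  -5.]
slim2 120 [-35.  -0. 128.   0.  52. -65.]
jar1 -180 [  8.  -1. 129.   0.  52. -82.]
jar1 -120 [   8.   -1.  129.    0.   52. -142.]
jar1 -60 [  8.  -1. 129.  -0.  52. 158.]
jar1 0 [  8.  -1. 129.  -0.  52.  98.]
jar1 60 [  8.  -1. 129.  -0.  52.  38.]
jar1 120 [  8.  -1. 129.  -0.  52. -22.]
```

```bash
cat >> h.py <<'E'
UP=.2
def pick(xy,z,yaw,squeeze=40):
    robot.move_ptp([*xy,UP],[180,0,yaw]); robot.servo_line([*xy,z],vel=.12)
    robot.close_gripper(squeeze)
    print("grip w",robot.current_width(),"F",robot.current_finger_force(),"t",robot.current_clock(),robot.current_ee_pos())
    robot.servo_line([*xy,UP],vel=.15)
    print("lifted w",robot.current_width(),"fz",robot.current_ft_force())
def place(xy,z,yaw):
    robot.move_ptp([*xy,UP],[180,0,yaw]); robot.servo_line([*xy,z+.006],vel=.12)
    f0=robot.current_ft_force()[2]
    for i in range(20):
        h=z+.005-.001*i; robot.servo_line([*xy,h],vel=.02)
        if robot.current_ft_force()[2]-f0>3: break
    print("touch at",h,"expected",z,"df",robot.current_ft_force()[2]-f0)
    robot.let_go(); robot.servo_line([*xy,UP],vel=.2); print("t",robot.current_clock(),"w",robot.current_width())
E
python3 - <<'E'
from h import *
print(plane("top",(172.5,273.5),.09))
S=cv2.imread("pics/side0.png")[140:272,132:282];k=4.5
S=cv2.resize(S,None,fx=k,fy=k,interpolation=cv2.INTER_CUBIC)
def px(p):
    m=CAM["side"];q=np.linalg.inv(m["pose"])@np.r_[p,1];return [(m["fx"]*q[0]/q[2]+m["cx"]+.5-132)*k,(m["fy"]*q[1]/q[2]+m["cy"]+.5-140)*k]
for c,yaw,a,b,z in(((.6152,-.1662),11.9,.086,.21,.031),((.6344,.1858),1.2,.11,.2,.022)):
    t=np.radians(yaw);R=np.array([[np.cos(t),-np.sin(t)],[np.sin(t),np.cos(t)]])
    Q=np.array([px([*(R@np.array(u)*1+c),z]) for u in np.array([(a,b),(a,-b),(-a,-b),(-a,b)])/2])
    cv2.polylines(S,[Q.astype(int)],1,(255,0,255),1)
cv2.imwrite("pics/ov.png",S)
pick((.3478,.2817),.034,30)
cv2.imwrite("pics/s1.png",snap("side"));cv2.imwrite("pics/t1.png",snap("top"))
E
```

```text
[0.2424 0.2666 0.09  ]
grip w 0.061277597790777155 F 44.12045359611511 t 5.3 [0.3485 0.2821 0.035 ]
lifted w 0.061745037652966794 fz [-0.9074  0.6135 -2.1422]
```

View pics/ov.png

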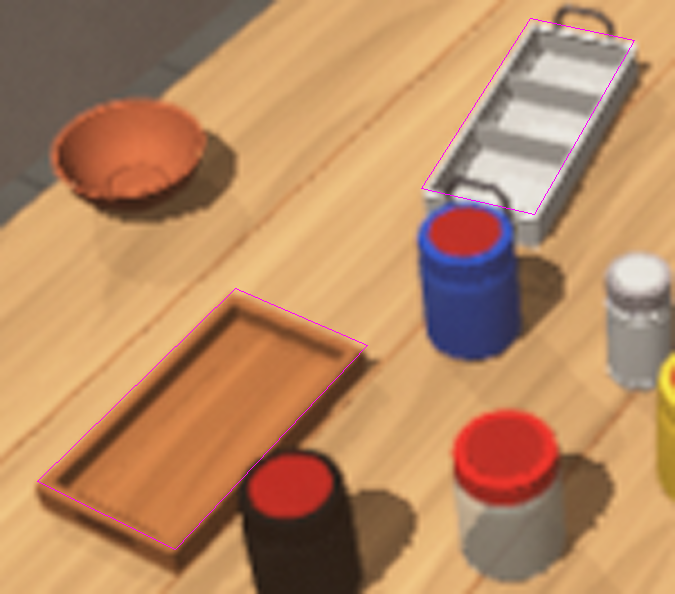

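The overlay shows the tray outline matching to about 1 px. The caddy outline sits about 2 px too high and left, so I'll take the mean of the two views, roughly (0.613, -0.166). Before placing, I'll check the bay centres against their floor pixels and measure jar_b, which is now unhidden.

```bash
cat >> h.py <<'E'
CAD=(np.array([.613,-.166]),11.9); TRAY=(np.array([.633,.187]),1.3)
def at(f,y,x=0):
    t=np.radians(f[1]);return f[0]+np.array([np.cos(t)*x-np.sin(t)*y,np.sin(t)*x+np.cos(t)*y])
E
python3 - <<'E'
from h import *
S,T=cv2.imread("pics/s1.png"),cv2.imread("pics/t1.png")
T0=cv2.imread("pics/top0.png");S0=cv2.imread("pics/side0.png")
def bays(img,n,box):  # bright floors, projected on z=.004
    x,y,w,h=box;m=np.zeros(img.shape[:2],np.uint8);m[y:y+h,x:x+w]=mask(img,"cap")[y:y+h,x:x+w]
    for c in cv2.findContours(m,0,1)[0]:
        if cv2.contourArea(c)>60:
            M=cv2.moments(c);print(n,"floor",plane(n,(M["m10"]/M["m00"],M["m01"]/M["m00"]),.004)[:2],cv2.contourArea(c))
bays(T0,"top",(280,120,95,60));bays(S0,"side",(215,138,65,62))
print([at(CAD,y) for y in(.062,-.011,-.073)])
for k,s,t in(("jar1",(245,240),(214,210)),("jarb",(334,155),(381,225))):
    try:
        r=[]
        for i,uv in((S,s),(T,t)):
            m=mask(i,"red");m[i[...,2]>205]=0
            c=max([c for c in cv2.findContours(m,0,1)[0] if len(c)>6],key=lambda c:cv2.pointPolygonTest(c,uv,True));r.append(cv2.fitEllipse(cv2.convexHull(c)))
        print(k,r,*tri(r[0][0],r[1][0]),plane("top",r[1][0],.09),plane("side",r[0][0],.09))
    except Exception as e:print(k,e)
place(at(CAD,.062),.034+.004,101.9)
cv2.imwrite("pics/t2.png",snap("top")[110:190,270:390]);cv2.imwrite("pics/s2.png",snap("side"))
a=cv2.imread("pics/t2.png");cv2.imwrite("pics/t2.png",cv2.resize(a,None,fx=4,fy=4,interpolation=cv2.INTER_CUBIC))
E
```

```text
top floor [ 0.605  -0.1155] 381.5
top floor [ 0.6246 -0.2125] 565.0
side floor [ 0.613  -0.1748] 375.0
[array([ 0.6002, -0.1053]), array([ 0.6153, -0.1768]), array([ 0.6281, -0.2374])]
jar1 [((252.94956970214844, 244.1764373779297), (2.6519782543182373, 8.967406272888184), 22.08885383605957), ((212.97158813476562, 209.9407501220703), (16.950275421142578, 17.186267852783203), 67.99349975585938)] [0.4066 0.1556 0.0754] 0.029033183273347647 [0.4174 0.1591 0.09  ] [0.3841 0.1637 0.09  ]
jarb [((252.94956970214844, 244.1764373779297), (2.6519782543182373, 8.967406272888184), 22.08885383605957), ((381.3712463378906, 223.60647583007812), (16.89047622680664, 17.511486053466797), 135.43991088867188)] [ 0.6137 -0.3937 -0.5888] 0.27962948777008434 [ 0.3727 -0.3091  0.09  ] [0.3841 0.1637 0.09  ]
touch at 0.038000000000000006 expected 0.038000000000000006 df 6.560734400221913
t 12.7167 w 0.08558657165110956
```

View pics/s2.png

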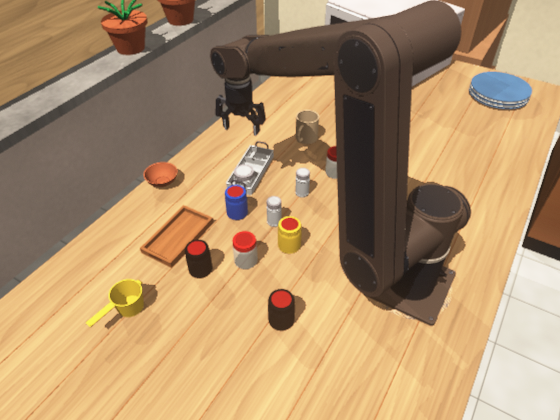

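The side view shows the squat tin standing in the wide bay at (244,175), and it touched down at the expected 4 mm floor. Next, the two slim tins.

```bash
python3 - <<'E'
from h import *
print(plane("top",(253.5,236),.09),plane("top",(263.5,165.5),.09))
pick((.419,-.166),.067,10); place(at(CAD,-.073),.071,101.9)
pick((.4282,-.0098),.067,10); place(at(CAD,-.011),.071,101.9)
t=snap("top");cv2.imwrite("pics/t3f.png",t);s=snap("side");cv2.imwrite("pics/s3f.png",s)
cv2.imwrite("pics/t3.png",np.hstack([cv2.resize(t[110:190,275:375],(400,320)),cv2.resize(s[120:210,210:310],(356,320))]))
E
```

```text
[0.3424 0.0465 0.09  ] [0.5453 0.0167 0.09  ]
grip w 0.03985966843546212 F 41.08139223899343 t 15.7833 [ 0.4193 -0.1659  0.0677]
lifted w 0.03974910611938924 fz [-0.3091  0.2174 -1.4914]
touch at 0.071 expected 0.071 df 3.5774917317828456
t 22.1583 w 0.08538464748635523
grip w 0.039860381519045654 F 40.64937603856379 t 25.5333 [ 0.4287 -0.0097  0.0676]
lifted w 0.03960440935082858 fz [-0.1969  0.524  -1.6676]
touch at 0.071 expected 0.071 df 5.145707625136563
t 32.1167 w 0.08510342729670947
```

View pics/t3.png

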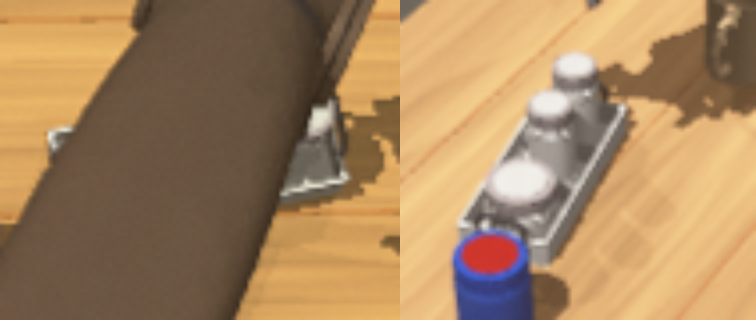

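The crop shows all three tins upright in their own bays; in the side view the slim caps are at about (252,150) and (259,140). Now the jars, starting with jar_a, and measuring jar_b from both views.

```bash
python3 - <<'E'
from h import *
def jarb(S,T):
    r=[]
    for i,uv in((S,(334,153)),(T,(381,224))):
        c=comp(i,"red",uv);r.append(cv2.fitEllipse(cv2.convexHull(c)))
    print(r,*tri(r[0][0],r[1][0]),plane("top",r[1][0],.09))
pick((.417,.159),.066,53); place(at(TRAY,.045),.074,91.3)
S,T=snap("side"),snap("top");cv2.imwrite("pics/s4.png",S);cv2.imwrite("pics/t4.png",T)
jarb(S,T)
cv2.imwrite("pics/v4.png",np.hstack([cv2.resize(T[110:260,150:410],(520,300)),cv2.resize(S[125:275,120:260],(280,300))]))
E
```

```text
grip w 0.06078438418049935 F 43.593285370152444 t 35.2917 [0.4179 0.1591 0.0673]
lifted w 0.06074321161477786 fz [ 0.5029  0.1419 -1.7634]
touch at 0.074 expected 0.074 df 7.883122322209244
t 41.05 w 0.08551920315726941
[((336.474853515625, 153.28395080566406), (14.251083374023438, 18.806896209716797), 90.6965103149414), ((380.73724365234375, 224.07225036621094), (21.257444381713867, 22.16947364807129), 100.47405242919922)] [ 0.3723 -0.3105  0.0782] 0.0025695939128821147 [ 0.3714 -0.3073  0.09  ]
```

View pics/v4.png

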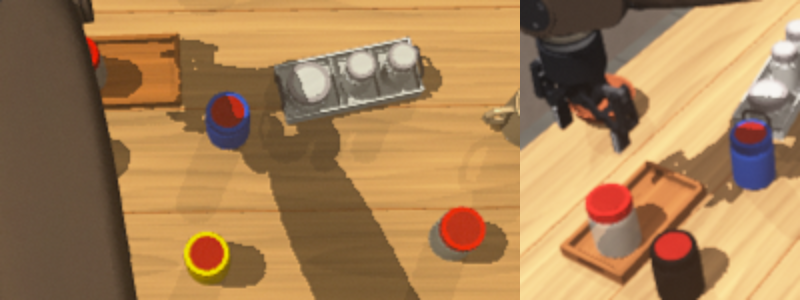

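The picture shows jar_a standing on the tray floor at its +y end, with the tins in place. jar_b's triangulated lid height matches jar_a's (78 against 80 mm, both read low in the same way because the lid's side is included in the blob). Its top-view ray at z = 0.09 agrees in x and y.

```bash
python3 - <<'E'
from h import *
pick((.3716,-.3085),.066,20); place(at(TRAY,-.045),.074,91.3)
robot.move_ptp([.45,-.3,.3],[180,0,20])
S,T=snap("side"),snap("top")
cv2.imwrite("pics/v5.png",np.hstack([cv2.resize(T[60:260,60:450],(520,267)),cv2.resize(S[125:330,80:330],(280,267))]))
print(robot.current_clock())
E
```

```text
grip w 0.06040965416164295 F 43.54490534809884 t 44.925 [ 0.372  -0.3088  0.0671]
lifted w 0.0605242240290232 fz [ 0.298  -0.1971 -1.7553]
touch at 0.074 expected 0.074 df 6.788495590490341
t 51.6667 w 0.08524650310492586
53.55
```

View pics/v5.png

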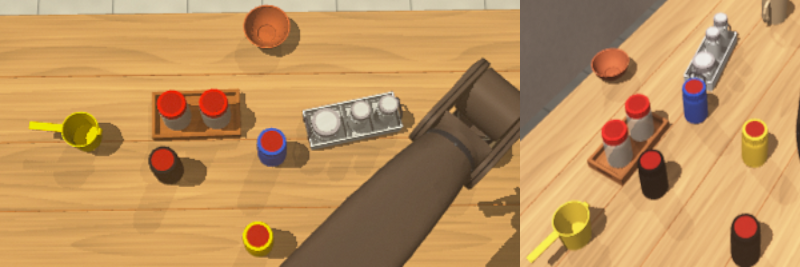

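Both jars stand upright in the tray, all three tins stand in their own bays, and the cup and mug have not been moved.

```bash
python3 -c "
from bench import robot
print(robot.finish_job())"
```

```text
the job is handed in; nothing more can be done
None
```

The job is handed in: the squat tin is in the wide bay, the slim tins are in the narrow bays, and both red-lidded glass jars stand upright in the tray, done in about 54 s of the 109 s allowed.

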